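# Reagent bottles in order of height beside the dosing unit

### The job

Line up the four brown reagent bottles on the ring marks of the black strip, one bottle centred on each ring, in order of height: the tallest on the ring next to the white dosing unit, then the next tallest, down to the shortest on the ring farthest from it. Keep the bottles upright, let go of them all, and leave the conical glass flask standing where it is.

Things in the scene. Friction and masses are not known exactly. Their poses are not given: they have to be found in the camera images.
- bottle_a: sealed brown glass reagent bottle, upright and loose: 120 mm tall, body 54 mm in diameter; white screw cap 30 mm in diameter and 18 mm high at the top, a 12 mm long neck (4 mm narrower than the cap) under it, then the shoulder; the second tallest. Origin: centre of its underside; z up; round, so yaw means nothing. About 200 g, varies by 30 %
- bottle_b: sealed brown glass reagent bottle, upright and loose: 76 mm tall, body 36 mm in diameter; white screw cap 26 mm in diameter and 18 mm high at the top, a 12 mm long neck (4 mm narrower than the cap) under it, then the shoulder; the shortest. Origin: centre of its underside; z up; round, so yaw means nothing. About 70 g, varies by 30 %
- bottle_c: sealed brown glass reagent bottle, upright and loose: 142 mm tall, body 64 mm in diameter; white screw cap 32 mm in diameter and 18 mm high at the top, a 12 mm long neck (4 mm narrower than the cap) under it, then the shoulder; the tallest. Origin: centre of its underside; z up; round, so yaw means nothing. About 300 g, varies by 30 %
- bottle_d: sealed brown glass reagent bottle, upright and loose: 98 mm tall, body 44 mm in diameter; white screw cap 28 mm in diameter and 18 mm high at the top, a 12 mm long neck (4 mm narrower than the cap) under it, then the shoulder; the third tallest. Origin: centre of its underside; z up; round, so yaw means nothing. About 120 g, varies by 30 %
- mark_1: one of four identical white ring marks (74 mm across, with a dot at its centre) painted on the black rubber strip, which is 110 mm wide, 560 mm long and 6 mm thick. Origin: the ring's centre, on the strip's top, 6 mm above the bench; x points across the strip, y along it. The four lie in a line, 85 mm apart; the number in the name says nothing about its place in the row, which differs from start to start
- mark_2: one of four identical white ring marks (74 mm across, with a dot at its centre) painted on the black rubber strip, which is 110 mm wide, 560 mm long and 6 mm thick. Origin: the ring's centre, on the strip's top, 6 mm above the bench; x points across the strip, y along it. The four lie in a line, 85 mm apart; the number in the name says nothing about its place in the row, which differs from start to start
- mark_3: one of four identical white ring marks (74 mm across, with a dot at its centre) painted on the black rubber strip, which is 110 mm wide, 560 mm long and 6 mm thick. Origin: the ring's centre, on the strip's top, 6 mm above the bench; x points across the strip, y along it. The four lie in a line, 85 mm apart; the number in the name says nothing about its place in the row, which differs from start to start
- mark_4: one of four identical white ring marks (74 mm across, with a dot at its centre) painted on the black rubber strip, which is 110 mm wide, 560 mm long and 6 mm thick. Origin: the ring's centre, on the strip's top, 6 mm above the bench; x points across the strip, y along it. The four lie in a line, 85 mm apart; the number in the name says nothing about its place in the row, which differs from start to start
- dosing_unit: fixed white box, 70 x 70 mm and 90 mm high, with a green band and a round green top with a steel stub (120 mm high in all), standing on the strip at one end of the row of rings, in line with them, its centre 107.5 mm from the nearest ring's centre; which end differs from start to start (a shallow white dish is fixed at the other end). Origin: centre of its underside, 6 mm above the bench
- flask: clear conical glass flask, loose, 80 mm tall, 50 mm across the foot and 26 mm at the lip, 90 g, standing among the bottles. Not to be disturbed. Origin: centre of its underside
Things that resemble listed ones, but are neither listed nor needed, are in the scene too. What is shaped like the bottle_a but red is not meant.

How it is judged:
By the outcome, as a careful person would: the job done as asked, in the order asked, and still so for the second after the job is handed in, with the robot touching nothing.
It also fails if it takes over 99 s, if anything falls off the work surface, if the arm or the gripper's body presses on something with over 40 N, if the wrist force passes 120 N, or if a joint passes its speed limit or range.

### The arm

A 6-joint arm with a two-finger parallel gripper is mounted at the origin on the work surface. World frame = base frame: x ahead of the robot, y to its left, z up, the work surface at z = 0. Lengths are in mm, angles in degrees, forces in N, time in s.
With the tool pointing down it reaches from about 300 to 775 mm from the base axis. Payload 14.6 kg.
Tool frame: the origin (TCP) lies midway between the tips of the shut fingers; the grasp point (between the pads) lies 19 mm behind it; z points along the fingers, y is the line along which they close (so a half turn about z gives the same grasp; the last joint's range is limited). The gripper opens to 85 mm and grips with 20 to 120 N. Pads are 22 mm wide; open, the fingers measure 114 mm over their backs; the gripper's body (76 mm by 85 mm) begins 54 mm behind the grasp point. The pads swing forward as they close: fully open they stand 13 mm farther back than shut.
Start: joints at [67.174, 17.183, 87.147, -0, 75.671, -3.816], TCP at [179.157, 519.992, 231.281] pointing down, gripper open.
Joint ranges: [-173.82, 173.82], [-45.26, 126.66], [13.44, 144.39], [-59.66, 239.66], [0, 175.72], [-146.38, 146.38]. Speed limits (degrees/s): [127.2, 127.2, 147.25, 180, 180, 180].

### API

Orientations are given as [roll, pitch, yaw] about the fixed x, y, z axes, in that order (R = Rz(yaw) Ry(pitch) Rx(roll)).
In Python, from cell import state, capture, camera_model, hand_in, trace gives the robot as it stands.
- The arm moves only by the tool play_rows, never from a script. Its argument "steps" is one flat list of numbers, 5 for each row, row after row: the opening in per cent of the stroke, from 0 (shut) to 100 (fully open), then the shift along the tool's x, y, z in m, then the turn about the tool's z in rad. In form: [fingers, tx, ty, tz, turn, fingers, tx, ty, tz, turn, ...]. A call has 1 to 5 rows; each row is the pose to reach, as a shift and turn from the pose commanded when the call began, along the tool's axes at that moment; what a row does not reach only later rows make up. A row lasts 1/10 s, in which the tool goes at most 50 mm and 8.59 degrees, less where a joint would pass 70% of its speed; a pose out of reach is approached as far as the arm can. A call with a gripper value outside its range is refused whole. The fingers move at their own pace and stop on an object; "force" is the grip in N (left out, the last holds). Time passes only in rows, so rows that repeat a pose let the fingers close. It gives the time, the measured TCP pose, the force, the opening and the grip force at its end, in the units of the state.
- state(): the state, without advancing time (a new reading comes with each control period).
- capture(name): name is "side" or "top" or "wrist"; returns the picture (420x560x3 uint8, red, green, blue); there is no depth.
- camera_model(name): a dict with "fx", "fy", "cx", "cy" (pixels), "view" (4x4, takes a point from world to camera coordinates); the wrist camera has in their place "mount" (4x4, takes a point from camera to tool coordinates, whose origin is the TCP and whose axes are the flange's). Camera axes: x right, y up, looking along -z (the intrinsics and any distortion apply to the point x, -y, -z); pixel columns grow to the right and rows downward; lengths in mm; the calibration is good to about 2 mm. A picture is of the moment at which its call begins: read the wrist's pose just before it. camera_model takes no time and is no camera call.
- hand_in(): hands the job in; it is judged then, once.
Trained networks look in the newest picture that a camera, given by its name, has taken for a name from the list of things; names that differ only in an ending like _2 or _b are one class to them, and where a whole thing is asked for, a point or a joint stands for the part that bears it (a point fixed in the world has none). Each returns a list of dicts, best first, with "p" (0 to 1); they miss things now and then, are a little off and sometimes report something else, mostly with a low value. They report only what shows in the picture. A call takes as long as a camera call. They do not tell look-alikes from the thing itself.
- trace(thing, camera): "mask" (420x560 bool, what is visible of it) and "bbox" ([left, top, right, bottom] in pixels, round what is visible of it).
The state is a dict: "time": time; "joints": joint angles; "joint_velocities": joint speeds; "tau": joint torques, N m; "eef_pos": TCP position; "orientation": TCP orientation; "force": force on the tool from outside, world axes, zero at the start; "ft_torque": the same for the moment, N m; "finger_gap": opening from 0.0 (shut) to 1.0 (fully open); "grasp_force": force on a finger pad.
Only numpy, scipy, OpenCV 4.12 (cv2) and the standard library are available. Lean on these libraries where they do the work, as an engineer would, in place of code of your own. Each camera call takes 0.05 s, during which the arm holds its last target. There are 200 camera calls.

## Working session

There is one attempt and no reset: what is moved stays moved. The work goes in short steps, Python scripts to look and compute and a tool call to move; the robot and the scene stay as the last step left them, time stands still between calls to the robot, and variables do not carry over. Pictures are saved under pics/ and viewed, at most 14 in all, crops included, and the job is handed in when it is done.

Besides the shell and the picture viewer there is one more tool, called in YAML: its name, and indented under it one key for each argument. play_rows: Moves the arm, as the interface text tells. Its arguments: {"type":"object","properties":{"steps":{"type":"array"},"force":{"type":"number"}},"required":["steps"]}

```bash
mkdir -p pics; ls; python3 - <<'E'
from cell import *
import cv2,numpy as np
s=state();print(s)
for n in("side","top"):
    im=capture(n);cv2.imwrite(f"pics/{n}0.png",im[:,:,::-1])
    print(n,camera_model(n))
print(camera_model("wrist"))
for t in("bottle_a","mark_1","dosing_unit","flask"):
    for d in trace(t,"top"): print(t,round(d["p"],2),d["bbox"],d["mask"].sum())
E
```

```text
pics
{'time': 0.0, 'joints': array([ 6.71739669e+01,  1.72168349e+01,  8.71801128e+01, -1.92021648e-04,
        7.56708052e+01, -3.81692799e+00]), 'joint_velocities': array([ 0.00689293, -0.07718732,  0.02302531, -0.09617755, -0.05335865,
        0.02174192]), 'tau': array([ 2.21121547e-03, -5.43505383e+01, -3.61788762e+01,  7.78055721e-06,
        4.07397296e-03, -1.46987259e-05]), 'eef_pos': array([179.06705953, 519.78628168, 230.71115085]), 'orientation': array([-1.79932385e+02, -4.32464289e-03,  1.60990940e+02]), 'force': array([-0.30802429,  0.66075531,  0.07518613]), 'ft_torque': array([-0.00089153,  0.0477371 ,  0.03890051]), 'grasp_force': 0.0, 'finger_gap': 0.9992964904900103}
side {'fx': 442.4270842552663, 'fy': 442.4270842552663, 'cx': 274.3995131311927, 'cy': 215.22825764567187, 'view': array([[ 9.92391895e-01, -1.21506271e-01, -1.98633358e-02,
        -5.36954716e+02],
       [ 8.50937423e-02,  5.60307706e-01,  8.23901893e-01,
        -8.66210599e+01],
       [-8.89796670e-02, -8.19323807e-01,  5.66384250e-01,
        -9.27129448e+02],
       [ 0.00000000e+00,  0.0000000
[... 820 characters left out ...]
8527731e-01, -9.51214689e-01,
        -1.42395902e+02],
       [ 0.00000000e+00,  0.00000000e+00,  0.00000000e+00,
         1.00000000e+00]])}
bottle_a 0.93 [346.6, 247.0, 377.4, 265.9] 428
bottle_a 0.93 [168.1, 205.1, 203.5, 235.8] 683
bottle_a 0.74 [213.4, 233.1, 239.2, 264.7] 593
bottle_a 0.61 [125.8, 253.9, 146.0, 270.1] 346
bottle_a 0.61 [259.1, 209.9, 289.7, 242.5] 620
bottle_a 0.58 [415.9, 259.5, 460.5, 292.5] 1286
mark_1 0.87 [295.6, 168.5, 325.8, 201.2] 801
mark_1 0.86 [328.6, 174.8, 365.4, 207.7] 829
mark_1 0.84 [221.6, 154.1, 253.0, 190.5] 784
mark_1 0.71 [255.0, 165.1, 293.4, 199.4] 825
dosing_unit 0.73 [163.4, 137.5, 208.6, 179.9] 1539
flask 0.57 [269.9, 255.4, 291.8, 281.5] 390
```

```bash
python3 - <<'E'
import cv2
a=cv2.imread("pics/top0.png");cv2.imwrite("pics/t1.png",cv2.resize(a[110:320,100:500],None,fx=2,fy=2,interpolation=cv2.INTER_CUBIC))
E
```

```text
(no output)
```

View pics/t1.png

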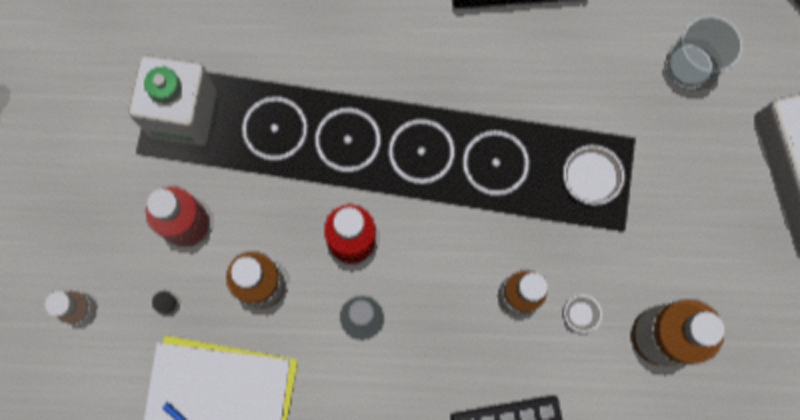

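View pics/side0.png

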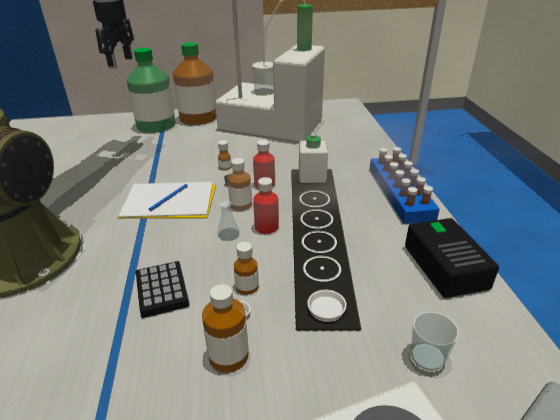

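Order along the image columns (crop at 2×, offset 100,110): the brown caps are B (60,303), A (246,271), D (532,288) and C (707,328). The red bottles at (165,205) and (348,222) are decoys, and the flask is at (360,316). The dosing unit is at the left end, so C goes on the leftmost ring.

```bash
cat > h.py <<'E'
from cell import *
import cv2,numpy as np
def ray(cam,u,v,z):
    m=camera_model(cam);V=np.array(m["view"]);R,t=V[:3,:3],V[:3,3]
    d=R.T@np.array([(u-m["cx"])/m["fx"],-(v-m["cy"])/m["fy"],-1]);o=-R.T@t
    return (o+d*(z-o[2])/d[2])[:2]
def proj(cam,p):
    m=camera_model(cam);V=np.array(m["view"]);c=V[:3,:3]@p+V[:3,3]
    return m["cx"]-m["fx"]*c[0]/c[2], m["cy"]+m["fy"]*c[1]/c[2]
def cap(im,u,v,r=11):
    hsv=cv2.cvtColor(im,cv2.COLOR_RGB2HSV)
    m=((hsv[...,2]>160)&(hsv[...,1]<60)).astype(np.uint8)
    n,l,s,c=cv2.connectedComponentsWithStats(m)
    k=[i for i in range(1,n) if s[i,4]<600 and np.hypot(*(c[i]-[u,v]))<r]
    return [(c[i].round(1).tolist(),s[i].tolist()) for i in k]
H=dict(a=120,b=76,c=142,d=98)
E
python3 - <<'E'
from h import *
im=cv2.imread("pics/top0.png")[:,:,::-1].copy();si=cv2.imread("pics/side0.png")[:,:,::-1].copy()
g=dict(a=(246,271),b=(60,303),d=(532,288),c=(707,328))
for k,(u,v) in g.items():
    u,v=u/2+100,v/2+110
    p=ray("top",u,v,H[k]);q=proj("side",np.array([*p,H[k]]))
    print(k,p.round(1),cap(im,u,v),[ray("top",*c,H[k]).round(1) for c,_ in cap(im,u,v)],"side",np.round(q,1),[(c,ray("side",*c,H[k]-6).round(1)) for c,_ in cap(si,*q)])
capture("top")
for d in trace("mark_1","top"):
    (u,v),r,_=cv2.fitEllipse(np.argwhere(d["mask"])[:,::-1].astype(np.float32))
    b=d["bbox"];print("mark",(u,v),ray("top",u,v,6).round(1),ray("top",(b[0]+b[2])/2,(b[1]+b[3])/2,6).round(1))
for u,v in [(274,128),(347,139.5),(421,151),(495.5,162)]: print(ray("top",u/2+100,v/2+110,6).round(1))
print("flask",ray("top",280,266,70).round(1))
E
```

```text
a [472.8 125.5] [([222.5, 245.4], [216, 239, 14, 14, 165])] [array([473. , 126.5])] side [236.8 161.1] []
b [440.  321.9] [([127.5, 261.1], [122, 255, 12, 14, 130]), ([121.0, 256.0], [121, 256, 1, 1, 1]), ([130.1, 272.4], [128, 271, 5, 3, 8])] [array([440.7, 327.2]), array([450.8, 341.7]), array([417.8, 319.7])] side [221.9 143. ] []
d [ 465.6 -158. ] [([366.7, 252.5], [360, 245, 15, 15, 151]), ([372.0, 245.5], [372, 245, 1, 2, 2]), ([376.0, 257.0], [376, 257, 1, 1, 1])] [array([ 468.7, -159.4]), array([ 483. , -170.1]), array([ 460.2, -177.8])] side [241.9 246.2] []
c [ 427.7 -312.8] [([453.8, 274.0], [446, 266, 17, 17, 216])] [array([ 427.7, -313.4])] side [220.  291.6] []
mark (237.13365173339844, 173.1217041015625) [653.4 117.6] [652.6 118.3]
mark (347.6205139160156, 190.50888061523438) [ 618.2 -134.6] [ 614.4 -131.8]
mark (273.23529052734375, 179.1135711669922) [641.1  34.5] [636.7  32.9]
mark (310.6015625, 184.99496459960938) [629.2 -50.8] [630.2 -51.5]
[651.3 117.9]
[639.6  33.8]
[628.  -50.6]
[ 617.1 -134.9]
flask [439.4  13.1]
```

play_rows:
  steps: [70, -0.06, -0.02, 0, 0.149, 70, -0.12, -0.04, 0, 0.298, 70, -0.18, -0.06, 0, 0.447, 70, -0.24, -0.08, 0, 0.596, 70, -0.311, -0.099, 0, 0.745]
  force: 40

```text
time: 0.9
eef_pos: [380.0, 367.9, 231.5]
orientation: [180.0, -0.0, 118.0]
force: [1.2, 1.2, -0.4]
finger_gap: 0.698
grasp_force: 0.0
```

play_rows:
  steps: [70, 0, 0, 0, 0.149, 70, 0, 0, 0, 0.298, 70, 0, 0, 0, 0.447, 70, 0, 0, 0, 0.494, 70, 0, 0, 0, 0.494]

```text
time: 1.4
eef_pos: [378.7, 369.4, 231.3]
orientation: [-180.0, 0.0, 90.0]
force: [-0.9, -0.9, 0.5]
finger_gap: 0.7
grasp_force: 0.0
```

```bash
cat >> h.py <<'E'
from scipy.spatial.transform import Rotation as Ro
def wray(u,v,z,s):
    m=camera_model("wrist");M=np.array(m["mount"]);R=Ro.from_euler("xyz",s["orientation"],degrees=True).as_matrix()
    o=R@M[:3,3]+s["eef_pos"];d=R@M[:3,:3]@np.array([(u-m["cx"])/m["fx"],-(v-m["cy"])/m["fy"],-1])
    return (o+d*(z-o[2])/d[2])[:2]
def wlook(name,h,want=None):
    "caps and all in wrist view; positions at height h"
    s=state();im=capture("wrist");cv2.imwrite(f"pics/{name}.png",im[:,:,::-1])
    print(round(s["time"],2),s["eef_pos"].round(1),s["orientation"].round(1))
    hsv=cv2.cvtColor(im,cv2.COLOR_RGB2HSV)
    for d in trace("bottle_a","wrist"):
        m=(d["mask"]&(hsv[...,1]<50)&(hsv[...,2]>140)).astype(np.uint8)
        if m.sum()<50: continue
        n,l,st,c=cv2.connectedComponentsWithStats(m);i=1+np.argmax(st[1:,4])
        cn=max(cv2.findContours((l==i).astype(np.uint8),0,1)[0],key=len)
        (u,v),r=cv2.minEnclosingCircle(cn)
        print(round(d["p"],2),np.round(d["bbox"]),"cap",c[i].round(1),(round(u,1),round(v,1),round(r,1)),wray(*c[i],h,s).round(1),wray(u,v,h,s).round(1))
E
python3 - <<'E'
from h import *
wlook("w1",76)
E
```

```text
1.4 [378.7 369.4 231.3] [-180.    0.   90.]
0.87 [317. 199. 356. 248.] cap [341.3 235.9] (341.5, 236.5, 13.3) [442.5 325.6] [442.7 325. ]
```

View pics/w1.png

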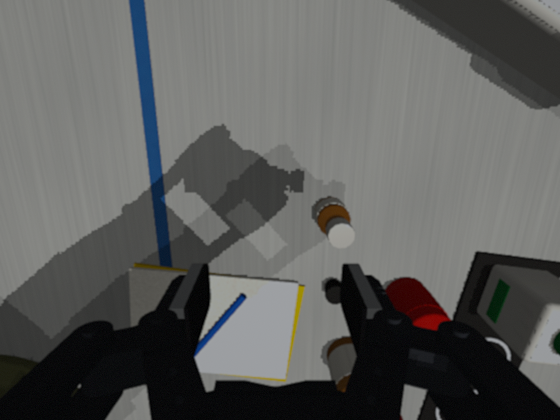

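play_rows:
  steps: [70, -0.02, 0.03, 0.03, 0, 70, -0.0434, 0.0633, 0.06, 0, 70, -0.0434, 0.0633, 0.1, 0, 70, -0.0434, 0.0633, 0.145, 0, 70, -0.0434, 0.0633, 0.185, 0]

```text
time: 2.0
eef_pos: [441.9, 325.5, 44.4]
orientation: [-180.0, 0.0, 90.1]
force: [0.7, 1.2, 0.1]
finger_gap: 0.704
grasp_force: 0.0
```

play_rows:
  steps: [70, 0, 0, 0, 0, 20, 0, 0, 0, 0, 15, 0, 0, 0, 0, 15, 0, 0, 0, 0, 15, 0, 0, 0, 0]

```text
time: 2.5
eef_pos: [442.9, 326.8, 48.8]
orientation: [179.8, -0.1, 90.0]
force: [-1.6, 0.2, 9.1]
finger_gap: 0.278
grasp_force: 38.7
```

play_rows:
  steps: [15, 0, 0, 0, 0, 15, 0, 0, -0.01, 0, 15, 0, 0, -0.02, 0, 15, 0, 0, -0.03, 0, 15, 0, 0, -0.03, 0]

```text
time: 3.0
eef_pos: [442.7, 326.5, 78.4]
orientation: [179.8, -0.1, 90.0]
force: [0.2, -0.1, -0.5]
finger_gap: 0.277
grasp_force: 39.2
```

```bash
python3 - <<'E'
from h import *
s=state();print(s["eef_pos"],s["finger_gap"],s["grasp_force"],s["time"])
cv2.imwrite("pics/s2.png",cv2.resize(capture("side")[90:330,150:470,::-1],None,fx=2.4,fy=2.4))
cv2.imwrite("pics/w2.png",capture("wrist")[:,:,::-1])
E
```

```text
[442.72049456 326.48372202  78.38776617] 0.2772437251590411 39.21029806137085 3.0
```

View pics/s2.png

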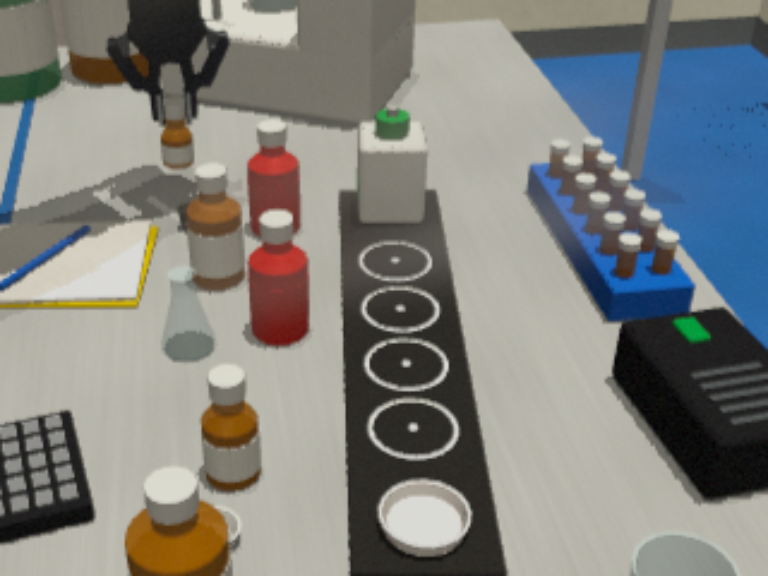

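B is held upright and clear of the bench. The fingertips touched the shoulder slightly, so I'll use TCP = H−26 for the others.

play_rows:
  steps: [15, 0, 0, -0.03, 0, 15, 0, 0, -0.065, 0, 15, -0.01, 0.004, -0.1, 0, 15, -0.03, 0.012, -0.125, 0, 15, -0.06, 0.023, -0.135, 0]

```text
time: 3.6
eef_pos: [465.4, 266.3, 213.5]
orientation: [179.9, -0.1, 90.1]
force: [1.2, 0.1, -0.8]
finger_gap: 0.273
grasp_force: 39.4
```

play_rows:
  steps: [15, -0.037, 0.014, 0, 0, 15, -0.074, 0.028, 0, 0, 15, -0.111, 0.042, 0, 0, 15, -0.148, 0.056, 0, 0, 15, -0.185, 0.07, 0, 0]

```text
time: 4.1
eef_pos: [535.2, 79.4, 210.8]
orientation: [-180.0, 0.0, 90.0]
force: [0.6, 1.1, -0.8]
finger_gap: 0.275
grasp_force: 39.4
```

play_rows:
  steps: [15, -0.037, 0.014, 0, 0, 15, -0.074, 0.028, 0, 0, 15, -0.111, 0.042, 0, 0, 15, -0.145, 0.055, 0, 0, 15, -0.17, 0.065, 0, 0]

```text
time: 4.6
eef_pos: [600.2, -91.2, 210.5]
orientation: [-179.9, -0.0, 89.9]
force: [-0.4, 0.5, -1.6]
finger_gap: 0.274
grasp_force: 39.4
```

play_rows:
  steps: [15, -0.02, 0.007, 0, 0, 15, -0.035, 0.012, 0.02, 0, 15, -0.045, 0.016, 0.05, 0, 15, -0.046, 0.016, 0.08, 0, 15, -0.046, 0.016, 0.09, 0]

```text
time: 5.1
eef_pos: [614.5, -134.9, 117.4]
orientation: [-179.7, -0.1, 90.0]
force: [-0.0, -0.7, -1.3]
finger_gap: 0.274
grasp_force: 39.4
```

```bash
python3 - <<'E'
from h import *
s=state();im=capture("wrist");cv2.imwrite("pics/w3.png",im[:,:,::-1]);print(s["eef_pos"],s["orientation"],s["time"])
for d in trace("mark_1","wrist"):
    b=d["bbox"];print(round(d["p"],2),np.round(b),wray((b[0]+b[2])/2,(b[1]+b[3])/2,6,s).round(1))
E
```

```text
[ 614.45796585 -134.94590788  117.37859386] [-1.79679195e+02 -8.92763830e-02  8.99705257e+01] 5.1
0.95 [245.  36. 348. 145.] [630.4 -49.6]
0.66 [234. 161. 327. 242.] [ 619.1 -131.4]
0.6 [279.   0. 358.  21.] [6.437e+02 3.000e-01]
```

View pics/w3.png

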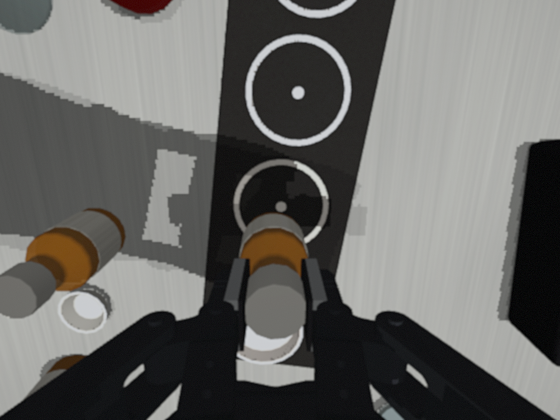

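```bash
python3 - <<'E'
from h import *
s=state()
print(wray(298,92.5,6,s),wray(281,207,6,s),wray(275,304,117.4+28,s))
E
```

```text
[632.49299157 -50.65202968] [ 620.82065211 -136.39807603] [ 616.50739417 -132.64281044]
```

play_rows:
  steps: [15, -0.001, 0.004, 0.02, 0, 15, -0.001, 0.004, 0.04, 0, 15, -0.001, 0.004, 0.052, 0, 15, -0.001, 0.004, 0.058, 0, 15, -0.001, 0.004, 0.062, 0]

```text
time: 5.7
eef_pos: [620.4, -136.0, 59.9]
orientation: [179.9, 0.0, 90.0]
force: [0.4, -0.8, -0.6]
finger_gap: 0.278
grasp_force: 39.4
```

play_rows:
  steps: [15, 0, 0, 0, 0, 30, 0, 0, 0, 0, 38, 0, 0, 0, 0, 45, 0, 0, 0, 0, 60, 0, 0, 0, 0]

```text
time: 6.2
eef_pos: [620.1, -136.0, 59.6]
orientation: [180.0, 0.0, 90.0]
force: [0.0, -0.2, 1.2]
finger_gap: 0.594
grasp_force: 0.0
```

play_rows:
  steps: [60, 0, 0, -0.02, 0, 60, 0, 0, -0.06, 0, 60, 0, 0, -0.11, 0, 60, -0.02, -0.05, -0.15, 0, 60, -0.025, -0.1, -0.18, 0]

```text
time: 6.7
eef_pos: [540.4, -158.1, 227.5]
orientation: [179.9, 0.0, 90.0]
force: [0.4, -0.4, 0.5]
finger_gap: 0.6
grasp_force: 0.0
```

```bash
python3 - <<'E'
from h import *
s=state();im=capture("wrist");cv2.imwrite("pics/w4.png",im[:,:,::-1]);print(s["eef_pos"],s["orientation"],s["time"])
wlook("w4",98)
E
```

```text
[ 540.41338991 -158.10189405  227.47934245] [1.79908592e+02 4.19631473e-02 9.00266950e+01] 6.7
6.75 [ 536.8 -159.1  232.1] [179.7   0.2  89.9]
0.88 [334. 140. 383. 184.] cap [367.6 167.8] (367.3, 167.7, 14.8) [ 614.9 -133.9] [ 614.7 -133.9]
0.79 [136. 272. 188. 395.] cap [146.7 390.3] (146.7, 390.1, 10.2) [ 405.5 -366.8] [ 405.5 -366.5]
```

View pics/w4.png

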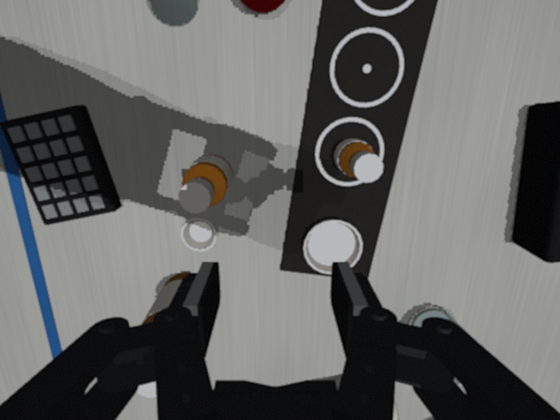

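```bash
python3 - <<'E'
from h import *
s=state();im=capture("wrist");print(s["eef_pos"],s["orientation"],s["time"])
print("B",wray(367.6,167.8,82,s),"D",wray(198,195.5,98,s))
im=capture("top");print(cap(im,350,184,14),[ray("top",*c,82) for c,_ in cap(im,350,184,14)],proj("top",np.array([618.7,-135.6,82])))
E
```

```text
[ 540.35583667 -158.25389452  228.47968816] [1.79767934e+02 8.70814137e-02 8.99264736e+01] 6.85
B [ 621.81012815 -135.4632157 ] D [ 477.79755451 -155.3417221 ]
[([347.3, 186.3], [332, 175, 29, 32, 209])] [array([ 608.14988273, -123.42747897])] (np.float64(353.11531903188614), np.float64(181.5452650934522))
```

play_rows:
  steps: [60, 0, -0.035, 0.02, 0, 60, 0, -0.067, 0.04, 0, 60, 0, -0.067, 0.04, 0, 60, 0, -0.067, 0.04, 0]

```text
time: 7.35
eef_pos: [474.4, -157.5, 185.1]
orientation: [-179.9, -0.0, 90.0]
force: [-0.0, 0.2, 0.6]
finger_gap: 0.604
grasp_force: 0.0
```

```bash
python3 - <<'E'
from h import *
wlook("w5",98)
E
```

```text
7.35 [ 474.4 -157.5  185.1] [-179.9   -0.    90. ]
0.96 [413. 148. 487. 202.] cap [469.6 183. ] (469.7, 183.3, 18.0) [ 610.2 -133.2] [ 610.3 -133.5]
```

View pics/w5.png

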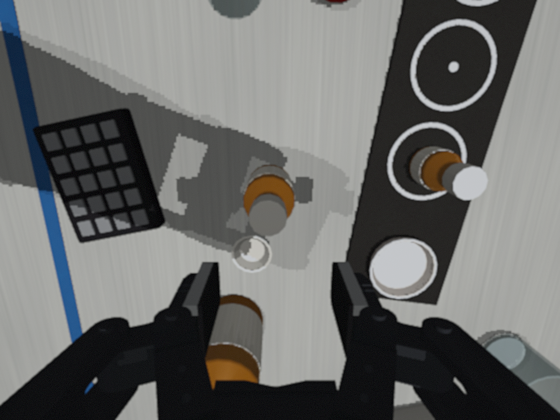

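```bash
python3 - <<'E'
from h import *
s=state();print(s["eef_pos"],wray(268,215,98,s),wray(268,235,80,s))
print("B",wray(469.6,183,82,s))
E
```

```text
[ 475.27670393 -157.68135378  186.01317974] [ 471.38946516 -157.31919436] [ 470.90611534 -180.2089893 ]
B [ 621.30536527 -137.6173119 ]
```

play_rows:
  steps: [60, 0, -0.004, 0.03, 0, 60, 0, -0.004, 0.06, 0, 60, 0, -0.004, 0.09, 0, 60, 0, -0.004, 0.114, 0, 60, 0, -0.004, 0.114, 0]

```text
time: 7.95
eef_pos: [469.6, -157.1, 69.3]
orientation: [-179.8, -0.1, 90.0]
force: [-0.4, -0.4, -0.2]
finger_gap: 0.6
grasp_force: 0.0
```

play_rows:
  steps: [60, 0, 0, 0, 0, 20, 0, 0, 0, 0, 15, 0, 0, 0, 0, 15, 0, 0, 0, 0, 15, 0, 0, 0, 0]

```text
time: 8.45
eef_pos: [470.7, -158.0, 73.3]
orientation: [179.9, 0.1, 90.0]
force: [-1.5, 0.3, 6.1]
finger_gap: 0.298
grasp_force: 38.9
```

play_rows:
  steps: [15, 0, 0, -0.01, 0, 15, 0, 0, -0.03, 0, 15, 0, 0, -0.06, 0, 15, 0, 0, -0.09, 0, 15, 0, 0, -0.11, 0]

```text
time: 8.95
eef_pos: [470.4, -157.8, 185.1]
orientation: [179.8, 0.1, 90.0]
force: [-0.2, 0.4, -0.9]
finger_gap: 0.302
grasp_force: 39.4
```

play_rows:
  steps: [15, 0.02, 0.03, 0, 0, 15, 0.045, 0.068, 0, 0, 15, 0.072, 0.108, 0, 0, 15, 0.095, 0.142, 0, 0, 15, 0.1065, 0.16, 0, 0]

```text
time: 9.45
eef_pos: [631.8, -48.9, 182.7]
orientation: [179.9, -0.0, 90.1]
force: [-1.1, -0.6, -0.2]
finger_gap: 0.302
grasp_force: 39.7
```

play_rows:
  steps: [15, 0, 0, 0.02, 0, 15, 0, 0, 0.05, 0, 15, 0, 0, 0.08, 0, 15, 0, 0, 0.095, 0, 15, 0, 0, 0.104, 0]

```text
time: 9.95
eef_pos: [630.2, -51.2, 78.4]
orientation: [180.0, 0.0, 90.0]
force: [-13.8, 1.4, 63.3]
finger_gap: 0.3
grasp_force: 46.9
```

```bash
python3 - <<'E'
from h import *
s=state();print([state()["eef_pos"].round(1) for i in range(3)],s["force"])
E
```

```text
[array([630.2, -51.2,  78.4]), array([630.2, -51.2,  78.4]), array([630.2, -51.2,  78.4])] [-13.84700509   1.35376921  63.3229153 ]
```

play_rows:
  steps: [15, 0, 0, -0.002, 0, 15, 0, 0, -0.003, 0]

```text
time: 10.15
eef_pos: [630.7, -51.2, 82.4]
orientation: [179.9, 0.0, 90.0]
force: [0.6, 0.9, -0.7]
finger_gap: 0.301
grasp_force: 40.5
```

play_rows:
  steps: [30, 0, 0, 0, 0, 38, 0, 0, 0, 0, 45, 0, 0, 0, 0, 60, 0, 0, 0, 0, 60, 0, 0, 0, 0]

```text
time: 10.65
eef_pos: [630.0, -51.1, 80.9]
orientation: [180.0, 0.0, 90.0]
force: [0.6, 0.4, -0.4]
finger_gap: 0.598
grasp_force: 0.0
```

play_rows:
  steps: [60, 0, 0, -0.03, 0, 60, 0, 0, -0.07, 0, 60, -0.04, -0.02, -0.11, 0, 60, -0.08, -0.04, -0.15, 0, 60, -0.12, -0.06, -0.17, 0]

```text
time: 11.15
eef_pos: [576.8, -157.4, 244.3]
orientation: [179.9, 0.0, 90.1]
force: [0.5, -0.8, -0.8]
finger_gap: 0.595
grasp_force: 0.0
```

play_rows:
  steps: [60, -0.045, -0.04, 0, 0, 60, -0.09, -0.08, 0, 0, 60, -0.14, -0.14, 0, 0, 60, -0.14, -0.14, 0, 0, 60, -0.14, -0.14, 0, 0]

```text
time: 11.65
eef_pos: [433.9, -299.9, 242.2]
orientation: [-180.0, 0.0, 89.7]
force: [1.2, 0.2, -0.1]
finger_gap: 0.602
grasp_force: 0.0
```

```bash
python3 - <<'E'
from h import *
wlook("w6",142)
E
```

```text
11.65 [ 433.9 -299.9  242.2] [-180.     0.    89.7]
```

View pics/w6.png

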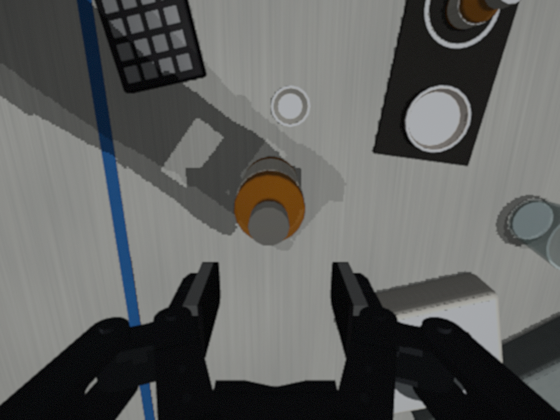

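```bash
python3 - <<'E'
from h import *
P=np.mean([state()["eef_pos"] for i in range(5)],0);s=state();s["eef_pos"]=P;print(P,wray(269,226,142,s))
E
```

```text
[ 436.75240205 -297.38066805  242.20479702] [ 433.27737323 -310.10039498]
```

play_rows:
  steps: [60, -0.0135, -0.0055, 0.02, 0, 60, -0.0135, -0.0055, 0.06, 0, 60, -0.0135, -0.0055, 0.1, 0, 60, -0.0135, -0.0055, 0.126, 0, 60, -0.0135, -0.0055, 0.126, 0]
  force: 60

```text
time: 12.25
eef_pos: [431.3, -308.3, 112.6]
orientation: [-179.7, -0.2, 90.1]
force: [0.7, -0.7, 0.1]
finger_gap: 0.604
grasp_force: 0.0
```

play_rows:
  steps: [60, 0, 0, 0, 0, 20, 0, 0, 0, 0, 15, 0, 0, 0, 0, 15, 0, 0, 0, 0, 15, 0, 0, 0, 0]

```text
time: 12.75
eef_pos: [432.3, -310.9, 117.9]
orientation: [179.9, 0.1, 90.0]
force: [-1.8, 0.2, 6.4]
finger_gap: 0.342
grasp_force: 58.7
```

play_rows:
  steps: [15, 0, 0, -0.005, 0, 15, 0, 0, -0.02, 0, 15, 0, 0, -0.04, 0, 15, 0, 0, -0.06, 0, 15, 0, 0, -0.06, 0]

```text
time: 13.25
eef_pos: [432.6, -311.0, 178.9]
orientation: [179.8, 0.2, 90.0]
force: [0.7, 0.2, -3.9]
finger_gap: 0.343
grasp_force: 59.8
```

```bash
python3 - <<'E'
from h import *
s=state();print(s["eef_pos"],s["force"],s["finger_gap"])
cv2.imwrite("pics/s7.png",capture("side")[90:420,100:500,::-1])
cv2.imwrite("pics/w7.png",capture("wrist")[:,:,::-1])
E
```

```text
[ 432.55771542 -310.95152578  178.92734604] [ 0.66454509  0.15467545 -3.88491322] 0.3427676190068849
```

View pics/s7.png

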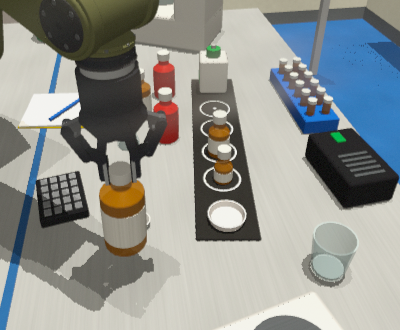

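play_rows:
  steps: [15, 0, 0, -0.02, 0, 15, 0, 0, -0.05, 0, 15, 0, 0, -0.08, 0, 15, 0.01, 0.005, -0.1, 0, 15, 0.03, 0.015, -0.105, 0]

```text
time: 13.85
eef_pos: [446.7, -280.9, 282.0]
orientation: [179.9, 0.1, 89.9]
force: [-0.2, 0.8, -2.7]
finger_gap: 0.346
grasp_force: 60.2
```

play_rows:
  steps: [15, 0.032, 0.017, 0, 0, 15, 0.067, 0.034, 0, 0, 15, 0.102, 0.052, 0, 0, 15, 0.137, 0.07, 0, 0, 15, 0.172, 0.088, 0, 0]

```text
time: 14.35
eef_pos: [534.9, -106.7, 279.5]
orientation: [-179.9, -0.0, 90.0]
force: [-0.2, -0.5, -3.1]
finger_gap: 0.339
grasp_force: 60.1
```

play_rows:
  steps: [15, 0.035, 0.018, 0, 0, 15, 0.07, 0.036, 0, 0, 15, 0.105, 0.054, 0, 0, 15, 0.138, 0.071, 0, 0, 15, 0.165, 0.085, 0, 0]

```text
time: 14.85
eef_pos: [620.0, 58.7, 279.1]
orientation: [-179.9, -0.0, 90.0]
force: [0.8, -0.4, -2.8]
finger_gap: 0.338
grasp_force: 60.0
```

play_rows:
  steps: [15, 0.025, 0.012, 0, 0, 15, 0.045, 0.022, 0, 0, 15, 0.055, 0.028, 0, 0, 15, 0.0615, 0.0325, 0, 0, 15, 0.0615, 0.0325, 0, 0]

```text
time: 15.35
eef_pos: [652.3, 118.2, 280.1]
orientation: [-179.9, 0.0, 90.0]
force: [-0.2, -0.2, -3.8]
finger_gap: 0.345
grasp_force: 60.0
```

play_rows:
  steps: [15, 0, 0, 0.03, 0, 15, 0, 0, 0.06, 0, 15, 0, 0, 0.09, 0, 15, 0, 0, 0.105, 0, 15, 0, 0, 0.105, 0]

```text
time: 15.85
eef_pos: [651.4, 117.3, 174.0]
orientation: [-179.8, 0.0, 90.0]
force: [0.7, 0.2, -3.9]
finger_gap: 0.341
grasp_force: 59.9
```

play_rows:
  steps: [15, 0, 0.0015, 0.02, 0, 15, 0, 0.0015, 0.035, 0, 15, 0, 0.0015, 0.042, 0, 15, 0, 0.0015, 0.046, 0, 15, 0, 0.0015, 0.046, 0]

```text
time: 16.35
eef_pos: [653.7, 118.2, 130.1]
orientation: [180.0, -0.0, 90.0]
force: [0.2, -0.7, -3.1]
finger_gap: 0.341
grasp_force: 60.0
```

play_rows:
  steps: [15, 0, 0, 0.002, 0, 15, 0, 0, 0.002, 0]

```text
time: 16.55
eef_pos: [653.8, 118.2, 128.3]
orientation: [180.0, -0.0, 90.0]
force: [-0.9, -0.2, -3.1]
finger_gap: 0.342
grasp_force: 60.0
```

play_rows:
  steps: [15, 0, 0, 0.002, 0, 15, 0, 0, 0.002, 0]

```text
time: 16.75
eef_pos: [653.6, 118.2, 125.8]
orientation: [-180.0, 0.0, 90.0]
force: [0.3, -0.3, -3.0]
finger_gap: 0.341
grasp_force: 60.0
```

play_rows:
  steps: [15, 0, 0, 0.001, 0, 15, 0, 0, 0.001, 0]

```text
time: 16.95
eef_pos: [653.6, 118.2, 124.8]
orientation: [-180.0, 0.0, 90.0]
force: [-0.5, -0.1, -3.1]
finger_gap: 0.344
grasp_force: 60.0
```

play_rows:
  steps: [15, 0, 0, 0.001, 0, 30, 0, 0, 0.001, 0, 42, 0, 0, 0.001, 0, 50, 0, 0, 0.001, 0, 62, 0, 0, 0.001, 0]

```text
time: 17.45
eef_pos: [653.8, 118.2, 124.2]
orientation: [180.0, -0.0, 90.0]
force: [0.2, 0.7, -0.0]
finger_gap: 0.615
grasp_force: 0.0
```

play_rows:
  steps: [62, 0, 0, -0.02, 0, 62, 0, 0, -0.06, 0, 62, 0, 0, -0.09, 0, 62, 0, -0.03, -0.1, 0, 62, 0, -0.07, -0.1, 0]

```text
time: 17.95
eef_pos: [583.9, 118.1, 225.5]
orientation: [179.8, -0.0, 90.0]
force: [1.0, 0.6, -0.3]
finger_gap: 0.618
grasp_force: 0.0
```

play_rows:
  steps: [62, 0.003, -0.04, 0, 0, 62, 0.008, -0.08, 0, 0, 62, 0.008, -0.105, 0, 0, 62, 0.008, -0.11, 0, 0, 62, 0.008, -0.11, 0, 0]

```text
time: 18.45
eef_pos: [473.7, 126.3, 224.6]
orientation: [179.9, -0.0, 90.0]
force: [0.9, -0.2, 1.2]
finger_gap: 0.617
grasp_force: 0.0
```

```bash
python3 - <<'E'
from h import *
wlook("w8",120)
E
```

```text
18.45 [473.7 126.3 224.6] [179.9  -0.   90. ]
0.92 [395. 383. 414. 420.] cap [406.  417.5] (405.5, 418.5, 8.5) [600.2 -83.7] [599.9 -85. ]
0.75 [298. 236. 344. 334.] cap [328.8 320.7] (332.9, 319.8, 14.1) [521.1  25.3] [524.5  26.1]
0.66 [318.  52. 392. 123.] cap [372.1  86. ] (372.5, 86.0, 23.2) [541.4 214.3] [541.7 214.3]
```

View pics/w8.png

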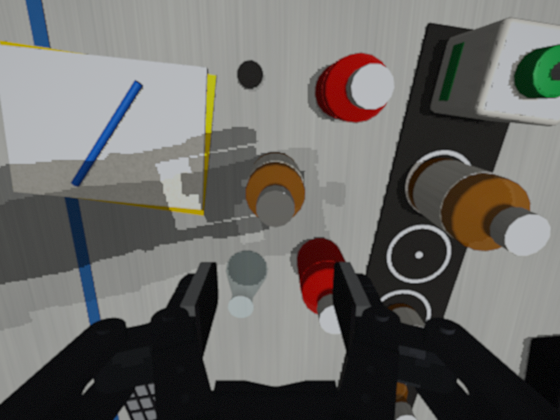

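```bash
python3 - <<'E'
from h import *
s=state();print(s["eef_pos"],wray(276,207,120,s),"M2",wray(419,255,6,s),"C",wray(526,232,148,s))
E
```

```text
[474.47161712 126.1410838  224.06238094] [476.37888878 127.43734361] M2 [643.79883161  32.24326303] C [649.25960938 118.11838491]
```

play_rows:
  steps: [62, 0.001, 0.001, 0.03, 0, 62, 0.001, 0.001, 0.07, 0, 62, 0.001, 0.001, 0.11, 0, 62, 0.001, 0.001, 0.13, 0, 62, 0.001, 0.001, 0.13, 0]

```text
time: 19.05
eef_pos: [474.0, 126.8, 91.0]
orientation: [-179.7, 0.1, 90.0]
force: [0.1, 0.5, 1.0]
finger_gap: 0.62
grasp_force: 0.0
```

play_rows:
  steps: [62, 0, 0, 0, 0, 20, 0, 0, 0, 0, 15, 0, 0, 0, 0, 15, 0, 0, 0, 0, 15, 0, 0, 0, 0]

```text
time: 19.55
eef_pos: [475.4, 127.3, 95.4]
orientation: [179.9, -0.0, 90.0]
force: [-0.5, -0.3, 6.0]
finger_gap: 0.314
grasp_force: 58.6
```

play_rows:
  steps: [15, 0, 0, -0.02, 0, 15, 0, 0, -0.06, 0, 15, 0, 0, -0.1, 0, 15, 0, 0, -0.14, 0, 15, 0, 0, -0.16, 0]

```text
time: 20.05
eef_pos: [475.2, 127.3, 258.2]
orientation: [179.7, -0.1, 90.0]
force: [-0.1, 0.0, -3.3]
finger_gap: 0.315
grasp_force: 59.9
```

play_rows:
  steps: [15, -0.015, 0.025, 0, 0, 15, -0.033, 0.058, 0, 0, 15, -0.053, 0.094, 0, 0, 15, -0.073, 0.13, 0, 0, 15, -0.087, 0.154, 0, 0]

```text
time: 20.55
eef_pos: [630.2, 38.7, 254.2]
orientation: [180.0, 0.0, 90.0]
force: [0.1, 0.4, -2.2]
finger_gap: 0.319
grasp_force: 59.9
```

play_rows:
  steps: [15, -0.0073, 0.0128, 0, 0, 15, -0.0073, 0.0128, 0, 0, 15, -0.0073, 0.0128, 0.03, 0, 15, -0.0073, 0.0128, 0.06, 0, 15, -0.0073, 0.0128, 0.08, 0]

```text
time: 21.05
eef_pos: [640.3, 33.3, 172.4]
orientation: [-179.9, -0.0, 90.0]
force: [0.1, 0.1, -1.8]
finger_gap: 0.321
grasp_force: 60.0
```

play_rows:
  steps: [15, 0, 0, 0.03, 0, 15, 0, 0, 0.05, 0, 15, 0, 0, 0.063, 0, 15, 0, 0, 0.069, 0, 15, 0, 0, 0.069, 0]

```text
time: 21.55
eef_pos: [641.3, 33.1, 105.1]
orientation: [-180.0, -0.0, 90.0]
force: [0.0, -0.5, -1.6]
finger_gap: 0.32
grasp_force: 60.0
```

play_rows:
  steps: [15, 0, 0, 0.001, 0, 15, 0, 0, 0.001, 0]

```text
time: 21.75
eef_pos: [641.8, 32.9, 104.9]
orientation: [179.9, -0.0, 90.0]
force: [-0.3, -0.6, -1.9]
finger_gap: 0.315
grasp_force: 60.0
```

play_rows:
  steps: [15, 0, 0, 0.002, 0, 15, 0, 0, 0.002, 0]

```text
time: 21.95
eef_pos: [641.5, 32.8, 102.0]
orientation: [180.0, 0.0, 90.0]
force: [0.4, -0.1, -2.7]
finger_gap: 0.311
grasp_force: 60.0
```

play_rows:
  steps: [15, 0, 0, 0, 0, 30, 0, 0, 0, 0, 42, 0, 0, 0, 0, 50, 0, 0, 0, 0, 62, 0, 0, 0, 0]

```text
time: 22.45
eef_pos: [641.6, 32.9, 102.1]
orientation: [180.0, 0.0, 90.0]
force: [-0.6, -0.4, 0.6]
finger_gap: 0.617
grasp_force: 0.0
```

play_rows:
  steps: [62, 0, 0, -0.02, 0, 62, 0, 0, -0.06, 0, 62, 0, 0, -0.1, 0, 62, 0, -0.03, -0.12, 0, 62, 0, -0.07, -0.14, 0]

```text
time: 22.95
eef_pos: [571.1, 32.8, 242.8]
orientation: [179.9, 0.0, 90.0]
force: [0.3, 0.1, 1.3]
finger_gap: 0.617
grasp_force: 0.0
```

play_rows:
  steps: [62, 0, -0.04, 0, 0, 62, 0, -0.08, 0, 0, 62, 0, -0.12, -0.02, 0, 62, 0, -0.16, -0.02, 0, 62, 0, -0.2, -0.02, 0]

```text
time: 23.45
eef_pos: [370.0, 32.9, 262.3]
orientation: [179.9, 0.0, 90.0]
force: [-0.4, 0.3, 1.5]
finger_gap: 0.616
grasp_force: 0.0
```

```bash
python3 - <<'E'
from h import *
im=capture("top");cv2.imwrite("pics/t9.png",cv2.resize(im[110:320,100:500,::-1],None,fx=2,fy=2,interpolation=cv2.INTER_CUBIC))
T=dict(c=(653.3,117.5),a=(641.8,33.2),d=(630.2,-51.2),b=(618.7,-135.6))
for k,(x,y) in T.items():
    p=proj("top",np.array([x,y,H[k]+6]));print(k,np.round(p,1),[(c,s[4],ray("top",*c,H[k]+6).round(1)) for c,s in cap(im,*p,20)])
    f=proj("top",np.array([x,y,6]));print("   ring crop",(np.round(f,1)-[100,110])*2,"cap crop",(np.round(p,1)-[100,110])*2)
E
```

```text
c [229.7 153.2] [([212.0, 145.0], 1, array([669.5, 153.6]))]
   ring crop [274.4 126.4] cap crop [259.4  86.4]
a [272.4 163. ] [([272.9, 164.6], 152, array([638.4,  32. ]))]
   ring crop [347.6 137.6] cap crop [344.8 106. ]
d [313.5 172.5] [([309.0, 158.0], 1, array([661. , -41.5])), ([318.0, 158.0], 1, array([661.4, -60.1])), ([312.1, 180.1], 234, array([613.9, -48.5]))]
   ring crop [421.6 149.2] cap crop [427. 125.]
b [353.1 181.5] [([335.6, 187.1], 44, array([605.9, -99. ])), ([347.0, 176.0], 1, array([ 630.5, -122.9])), ([355.2, 184.6], 145, array([ 612.2, -139.9]))]
   ring crop [496.2 160.6] cap crop [506.2 143. ]
```

View pics/t9.png

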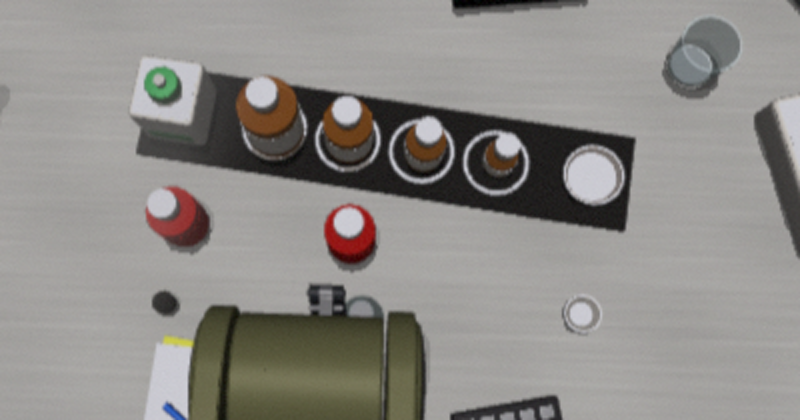

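```bash
python3 - <<'E'
from h import *
im=capture("side");cv2.imwrite("pics/s10.png",cv2.resize(im[120:320,180:400,::-1],None,fx=2.9,fy=2.9,interpolation=cv2.INTER_CUBIC))
E
```

```text
(no output)
```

View pics/s10.png

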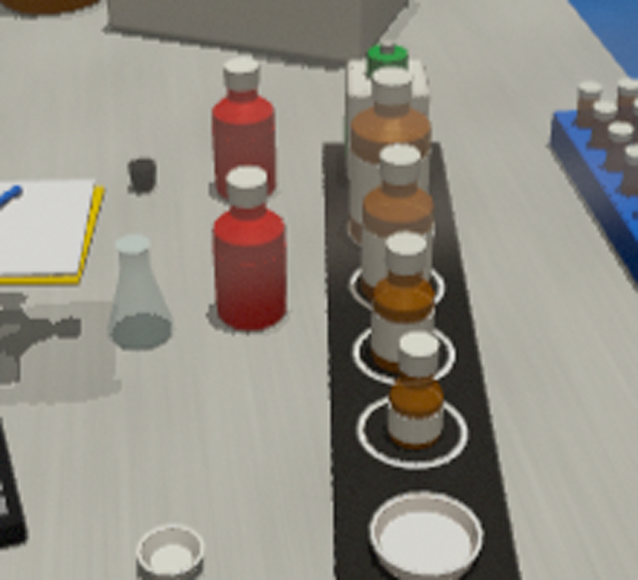

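The side view shows all four bottles upright, each inside its ring and in the right order. The flask at (140,300) is still standing where it was.

```bash
python3 -c "
from cell import *
print(hand_in())"
```

```text
the job is handed in; nothing more can be done
None
```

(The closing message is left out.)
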